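Load a cork block into a rotary bevelling jig and set its scale to 40 degrees

ROBOT

A 6-joint arm with a two-finger parallel gripper is mounted at the origin on a cart in front of the work surface, level with it; the furniture and walls round the work are solid. World frame = base frame: x ahead of the robot, y to its left, z up, the work surface at z = 0. Lengths are in mm, angles in rad, forces in N, time in s.
With the tool pointing down it reaches from about 375 to 750 mm from the base axis. Payload 9 kg.
Tool frame: the origin (TCP) lies at the centre of the arm's flange, where the gripper is bolted on; the fingertips stand 173 mm ahead of it and the grasp point (between the pads) lies 155 mm ahead of it; z points along the fingers, y is the direction in which the jaws open and shut (so a half turn about z gives the same grasp; the last joint's range is limited). The gripper opens to 85 mm and grips with 20 to 120 N. Pads are 22 mm wide; open, the fingers measure 114 mm over their backs; the gripper's body (76 mm by 85 mm) begins 54 mm behind the grasp point. The pads swing forward as they close: fully open they stand 13 mm farther back than shut.
Start: joints at [-1.32, 0.104, 0.097, 1.564, 0, 1.353], TCP at [271.1, -535.277, 404.731] pointing down, gripper open.
Joint ranges: [-2.99, 2.99], [-0.84, 1.86], [-1.1, 1.16], [-1.84, 2.11], [-1.51, 1.56], [-3.14, 3.14]. Speed limits (rad/s): [2.22, 2.22, 2.57, 3.14, 3.14, 3.14].

INTERFACE

Orientations are given as a rotation vector (axis times angle).
In Python, from plant import get_state, cams, ctrl gives the robot as it stands.
- The arm moves only by the shell command python3 -m crank 'ROWS'. ROWS is JSON, a list of rows, each a list of 5 numbers: the opening, from 0 (shut) to 1 (fully open), then the shift along the tool's x, y, z in mm, then the turn about the tool's z in rad. A call has 1 to 12 rows; each row is the pose to reach, as a shift and turn from the pose commanded when the call began, along the tool's axes at that moment; what a row does not reach only later rows make up. A row lasts 1/8 s, in which the tool goes at most 62.5 mm and 10.7 degrees, less where a joint would pass 70% of its speed; a pose out of reach is approached as far as the arm can. A call with a gripper value outside its range is refused whole. The fingers move at their own pace and stop on an object; the grip force is fixed at half the most. Time passes only in rows, so rows that repeat a pose let the fingers close. It gives the time, the measured TCP pose, the force and the opening at its end, in the units of the state.
- get_state(): the state, without advancing time (a new reading comes with each control period).
- cams.get_image(name): name is "side" or "top" or "wrist"; returns a dict with "img" (420x560x3 uint8, blue, green, red), "fx", "fy", "cx", "cy" (pixels), "pose" (4x4, takes a point from camera to world coordinates). Camera axes: x right, y down, z forward; pixel columns grow to the right and rows downward; lengths in mm; the calibration is good to about 2 mm. The wrist camera is an equidistant fisheye: a pixel r from the principal point sees the ray r / f radians off the axis. A picture is of the moment at which its call begins. There is no depth.
- ctrl.job_done(): hands the job in, once; it reports no verdict.
The state is a dict: "time_s": time; "joint_positions": joint angles; "dq": joint speeds; "joint_efforts": joint torques, N m; "tool_pos": TCP position; "eef_rot": TCP orientation; "force": force on the tool from outside, world axes, zero at the start; "wrist_torque": the same for the moment, N m; "finger_gap": finger opening in mm.
Only numpy, scipy, OpenCV 4.12 (cv2) and the standard library are available. Lean on these libraries where they do the work, as an engineer would, in place of code of your own. Each camera call takes 0.05 s, during which the arm holds its last target.

TASK

Take the cork sanding block out of its plywood holder and lay it flat, fully down, in the nest on the round rotary jig, so that its worn end can be bevelled. Turn the jig's disc so that its scale reads 40 degrees against the index line, and let go. In the holder the block can only be gripped by its ends and in the nest only by its long sides, so set it down on the stand's top to change grip, and leave the other things where they stand.

Things in the scene. Friction and masses are not known exactly. Their poses are not given: they have to be found in the camera images.
- block_center (a point): Centre (half-way up) of the loose cork sanding block, a plain box 42 mm (its x) by 68 mm (its y, the long way) by 30 mm tall (its z), about 50 g. It starts flat in the holder with its long axis along the holder's y.
- holder_floor (a point): Centre of the inner floor, 6 mm above the stand's top, of the fixed plywood holder (64 mm along its x, 86 mm along its y). Two walls 7 mm thick, 54 mm long and 30 mm high above this floor (level with the block's top) stand 2.5 mm from the block's long sides: no room for fingers there. Lift the block straight up, more than 30 mm, to clear them.
- holder_lip (a point): Middle of the top of the holder's end lip on its +y side (39 mm from its centre, 13 mm above the stand's top). There is one at each end of the block, 7 mm high above the floor, 5 mm thick, 2.5 mm from the block. Above the lips the block's ends are open, to be gripped across its 68 mm.
- nest (a point): Centre of the nest's floor on the rotary jig's disc, on its axis, 22 mm above the stand's top; turns with the disc, z up, y along the nest. The block lies flat in it, long axis along this y (either way round), its centre then 15 mm above this point. Low rails (7 mm high, 40 mm long, 5 mm thick) stand 2.5 mm from its long sides: fingers grip the 42 mm above the rails.
- nest_stop (a point): Middle of the top of the wooden end stop on the nest's +y side, 42.5 mm from the disc's axis, 54 mm above the stand's top. A stop stands at each end of the nest, 10 mm thick, 40 mm wide, 32 mm tall, 3.5 mm from the block's ends: no room for fingers there. A block gripped in the nest and turned about the vertical takes the disc along, after up to 7 degrees of play.
- index (a point): Inner end of the black index line on the fixed grey boss at the edge of the round jig; 80 mm from the disc's axis, 22 mm above the stand's top, level with the disc's top. The line points at the axis. The jig's base is 176 mm across, its disc 152 mm; the boss reaches 105 mm from the axis. The base is fixed.
- zero_mark (a point): Outer end of the scale's 0 line, on the disc's rim (76 mm from its axis), turns with the disc. 25 black lines, every 5 degrees from 0 to 120: longer every 10, longest every 30 (0, 30, 60, 90, 120). A small brass stud lies inside the 0 line. Values grow clockwise round the disc from it, seen from above. The 0 line is square to the nest's length.
- dial (a joint): Angle of the disc in rad, equal to the scale's reading at the index line (40 degrees = 0.698). Grows as the disc turns anticlockwise seen from above; range -0.1 to 2.2; starts between 1.35 and 1.9; stays where it is left (friction about 0.07 N m).
- tin: Bystander: small open blue tin of tacks, 55 mm wide, 21 mm tall; origin at the centre of its underside.
- stamp: Bystander: hand stamp with a turned wooden knob, 32 x 44 mm, 68 mm tall; origin at the centre of its underside.
- glue: Bystander: squeeze bottle of wood glue with a grey spout, 55 mm wide, 160 mm tall; origin at the centre of its underside.
- tape: Bystander: flat roll of tape, 98 mm across, 25 mm tall; origin at the centre of its underside.

How it is judged (in metres and radians):
At the end, for the whole second after the job is handed in: The block lies flat on the nest's floor between the stops and rails (centre within 6 mm of the nest's axis, height within 4 mm below and 3 mm above seated) and the disc is at rest with the scale reading 40 degrees within 3 degrees (horizontal distance between block_center and nest below 0.006 m and z of block_center in the frame of nest between 0.011 and 0.018 m and angle between the z axis of block_center and the z axis of nest, either way round below 0.1 rad and angle between the y axis of block_center and the y axis of nest, either way round below 0.2 rad and value of joint dial between 0.6456 and 0.7504 rad and velocity of joint dial between -0.03 and 0.03 rad/s); the robot touches nothing.
It fails at once if the tin is moved by more than 40 mm (distance of tin from where it was at the start of the episode above 0.04 m).
It fails at once if the stamp is moved by more than 40 mm (distance of stamp from where it was at the start of the episode above 0.04 m).
It fails at once if the glue is moved by more than 40 mm (distance of glue from where it was at the start of the episode above 0.04 m).
It fails at once if the tape is moved by more than 40 mm (distance of tape from where it was at the start of the episode above 0.04 m).
It also fails if it takes over 58 s, if anything falls off the work surface, if the arm or the gripper's body presses on something with over 40 N, if the wrist force passes 120 N, or if a joint passes its speed limit or range.

## Working session

There is one attempt and no reset: what is moved stays moved. The work goes in short steps, Python scripts to look and compute and a shell command to move; the robot and the scene stay as the last step left them, time stands still between calls to the robot, and variables do not carry over. Pictures are saved under pics/ and viewed, and the job is handed in when it is done.

```bash
mkdir -p pics; cat > h.py <<'E'
import numpy as np, cv2
from plant import get_state, cams, ctrl
def snap(n,fn,crop=None,scale=1):
    d=cams.get_image(n); im=d["img"]; np.save(f"pics/{n}.npy",im)
    import pickle; pickle.dump({k:d[k] for k in d if k!="img"},open(f"pics/{n}.pkl","wb"))
    if crop: im=im[crop[1]:crop[3],crop[0]:crop[2]]
    if scale!=1: im=cv2.resize(im,None,fx=scale,fy=scale,interpolation=cv2.INTER_CUBIC)
    cv2.imwrite("pics/"+fn,im); return d
def crop(n,fn,c,scale):
    im=np.load(f"pics/{n}.npy")[c[1]:c[3],c[0]:c[2]]
    cv2.imwrite("pics/"+fn,cv2.resize(im,None,fx=scale,fy=scale,interpolation=cv2.INTER_CUBIC))
def p2w(n,u,v,z):
    import pickle; d=pickle.load(open(f"pics/{n}.pkl","rb")); T=np.array(d["pose"])
    x=(u-d["cx"])/d["fx"]; y=(v-d["cy"])/d["fy"]
    if n=="wrist":
        r=np.hypot(x,y); s=np.sin(r)/r if r>1e-9 else 1; ray=np.array([x*s,y*s,np.cos(r)])
    else: ray=np.array([x,y,1])
    w=T[:3,:3]@ray; return T[:3,3]+w*(z-T[2,3])/w[2]
def w2p(n,p):
    import pickle; d=pickle.load(open(f"pics/{n}.pkl","rb")); T=np.array(d["pose"])
    c=T[:3,:3].T@(np.array(p)-T[:3,3])
    if n=="wrist":
        r=np.arctan2(np.hypot(c[0],c[1]),c[2]); q=c[:2]/np.hypot(c[0],c[1])*r
    else: q=c[:2]/c[2]
    return np.array([q[0]*d["fx"]+d["cx"],q[1]*d["fy"]+d["cy"]])
E
python3 - <<'E'
from h import *
for n in("top","side","wrist"):
    d=snap(n,n+"0.png"); print(n,d["fx"],d["cx"],d["cy"]); print(np.round(d["pose"],3))
s=get_state(); print({k:np.round(s[k],3) for k in s})
E
```

```text
top 482.9308729774603 273.93561285552977 211.09627846435362
[[ 2.600000e-02 -9.810000e-01  1.900000e-01  3.817550e+02]
 [-9.990000e-01 -2.900000e-02 -1.500000e-02 -1.964200e+01]
 [ 2.000000e-02 -1.900000e-01 -9.820000e-01  1.033691e+03]
 [ 0.000000e+00  0.000000e+00  0.000000e+00  1.000000e+00]]
side 511.8243240528396 275.025091980667 206.72861384375724
[[-1.00000e+00 -2.10000e-02  5.00000e-03  5.67690e+02]
 [-1.70000e-02  6.13000e-01 -7.90000e-01  9.77929e+02]
 [ 1.40000e-02 -7.90000e-01 -6.13000e-01  8.31793e+02]
 [ 0.00000e+00  0.00000e+00  0.00000e+00  1.00000e+00]]
wrist 325.19226210127806 284.11723141971163 209.66339897057156
[[ 4.52000e-01 -8.54000e-01 -2.58000e-01  3.35381e+02]
 [-8.92000e-01 -4.32000e-01 -1.30000e-01 -5.02118e+02]
 [-0.00000e+00  2.89000e-01 -9.57000e-01  3.73684e+02]
 [ 0.00000e+00  0.00000e+00  0.00000e+00  1.00000e+00]]
{'time_s': np.float64(0.15), 'joint_positions': array([-1.32 ,  0.105,  0.097,  1.564,  0.   ,  1.353]), 'dq': array([-0.   , -0.002,  0.004,  0.002, -0.   , -0.002]), 'joint_efforts': array([ 3.0000e-03, -5.5736e+01,  5.0401e+01,  1.3000e-02, -0.0000e+00,
        0.0000e+00]), 'tool_pos': array([ 271.071, -535.199,  404.103]), 'eef_rot': array([-3.055, -0.729, -0.   ]), 'force': array([-0.519,  0.436, -0.135]), 'wrist_torque': array([0.034, 0.066, 0.031]), 'finger_gap': np.float64(85.211)}
```

View pics/top0.png

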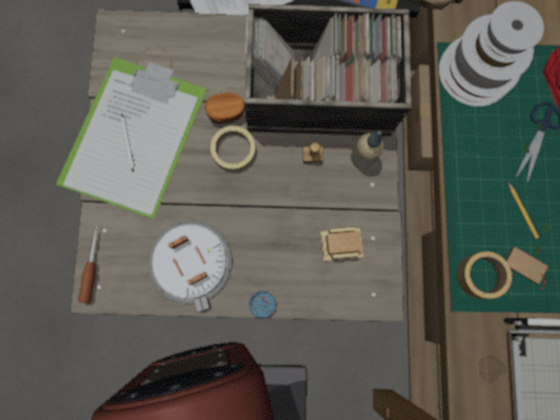

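View pics/side0.png

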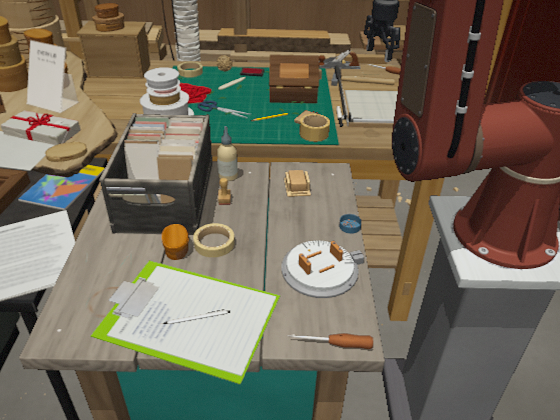

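View pics/wrist0.png

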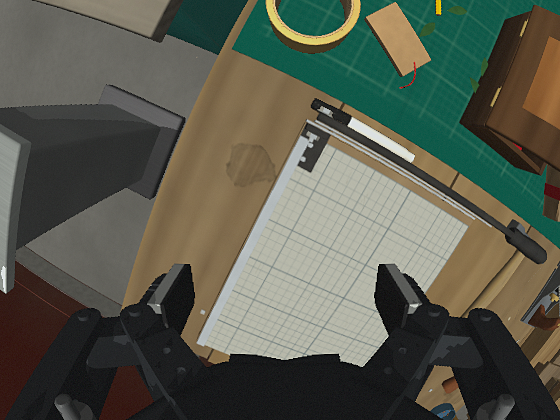

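```bash
python3 - <<'E'
from h import *
crop("top","c1.png",(140,210,240,320),7.2//1 and 5.4)
crop("top","c2.png",(310,215,380,275),9)
E
```

```text
(no output)
```

View pics/c1.png

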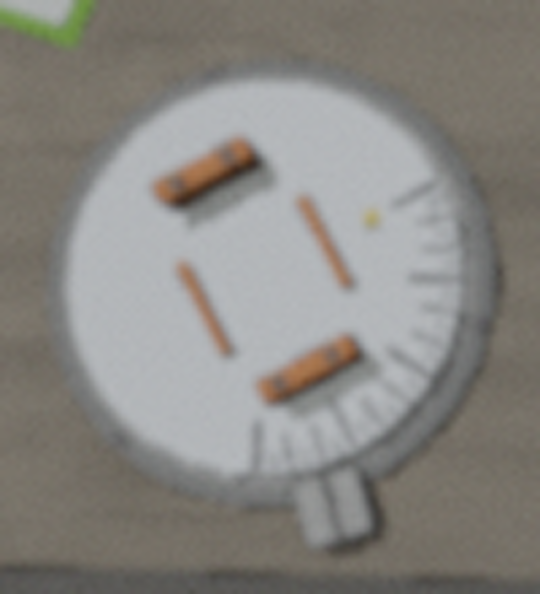

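View pics/c2.png

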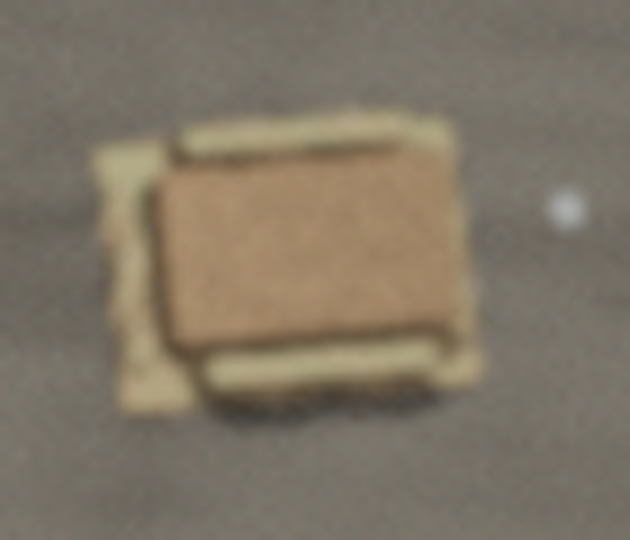

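```bash
python3 - <<'E'
from h import *
b=[p2w("top",310+u/9-.45,215+v/9-.45,36)[:2] for u,v in[(163,175),(450,150),(465,325),(175,342)]]
b=np.array(b); print(b.round(1), b.mean(0), [np.linalg.norm(b[i]-b[i-1]).round(1) for i in range(4)])
long=(b[1]+b[2]-b[0]-b[3])/2; print("long ang",np.degrees(np.arctan2(long[1],long[0])))
f=lambda u,v,z:p2w("top",140+u/5.4-.4,210+v/5.4-.4,z)[:2]
# disc rim
rim=[f(u,v,22) for u,v in[(66,285),(265,77),(464,280),(262,478)]]
print("rim",np.round(rim,1)); 
s1=np.mean([f(u,v,54) for u,v in[(153,188),(245,138),(260,155),(165,205)]],0)
s2=np.mean([f(u,v,54) for u,v in[(258,383),(350,335),(362,350),(268,402)]],0)
r1=np.mean([f(u,v,29) for u,v in[(302,200),(350,285)]],0)
r2=np.mean([f(u,v,29) for u,v in[(182,265),(228,352)]],0)
print("stops",s1,s2,(s1+s2)/2,np.linalg.norm(s1-s2)); print("rails",r1,r2,(r1+r2)/2,np.linalg.norm(r1-r2))
d=s1-s2;print("nest long ang",np.degrees(np.arctan2(d[1],d[0])))
d=r1-r2;print("rail ang",np.degrees(np.arctan2(d[1],d[0])))
c=((s1+s2)/2+(r1+r2)/2)/2
for n,p,z in[("zero",(434,182),22),("index",(330,475),22),("idxout",(342,545),22)]:
    q=f(*p,z); print(n,q,np.linalg.norm(q-c),np.degrees(np.arctan2(*(q-c)[::-1])))
for n,u,v,z in[("tin",263,305,21),("stamp",313,152,50),("glue",370,147,120),("tape",233,148,25)]: print(n,p2w("top",u,v,z).round(0))
E
```

```text
[[ 529.5 -148. ]
 [ 537.3 -214.9]
 [ 496.5 -218. ]
 [ 490.7 -150.9]] [ 513.48603681 -182.94642909] [np.float64(38.9), np.float64(67.4), np.float64(40.9), np.float64(67.4)]
long ang -84.20744324791747
rim [[461.4 216.6]
 [544.8 145. ]
 [467.6  63.6]
 [390.3 137. ]]
stops [502.96981795 159.84094972] [430.86601592 116.80303895] [466.91791694 138.32199433] 83.9715429836936
rails [479.95055384 116.69054483] [453.43333094 161.43067745] [466.69194239 139.06061114] 52.008101074180914
nest long ang 30.832480002151435
rail ang -59.345018122844756
zero [505.30321977  76.99185038] 72.72510407530925 -58.037285942470405
index [392.08474469 111.24344607] 79.60207835440012 -159.82959964478934
idxout [366.1140849  105.28843044] 106.08674798162247 -161.64741072686707
tin [380. -17.  21.]
stamp [ 703. -114.   50.]
glue [ 694. -221.  120.]
tape [714.  58.  25.]
```

```bash
cat >> h.py <<'E'
from scipy.spatial.transform import Rotation as Rn
def go(x,y,z,xyaw):
    s=get_state(); R=Rn.from_rotvec(s["eef_rot"]).as_matrix()
    d=R.T@(np.array([x,y,z])-s["tool_pos"]); cur=np.degrees(np.arctan2(R[1,0],R[0,0]))
    t=-(xyaw-cur); t=(t+180)%360-180
    print("t",s["time_s"],"pos",np.round(s["tool_pos"],1),"yaw",cur.round(2),"tilt",np.degrees(np.arccos(-R[2,2])).round(2),"q6",s["joint_positions"][5].round(2),"F",np.round(s["force"],1),"gap",round(float(s["finger_gap"]),1))
    print("shift",d.round(1),"turn",np.radians(t).round(3))
E
python3 -c "
from h import *
go(513.5,-183,330,185.8)"
```

```text
t 0.15 pos [ 271.1 -535.2  404.1] yaw 26.86 tilt 0.06 q6 1.35 F [-0.5  0.4 -0.1] gap 85.2
shift [ 375.4 -204.6   74.4] turn -2.774
```

```bash
python3 -m crank '[[1,60,-33,0,-0.18],[1,120,-66,0,-0.37],[1,180,-99,0,-0.55],[1,240,-131,10,-0.74],[1,300,-164,30,-0.92],[1,350,-190,50,-1.11],[1,375,-205,74,-1.29],[1,375,-205,74,-1.48],[1,375,-205,74,-1.67],[1,375,-205,74,-1.85],[1,375,-205,74,-2.04],[1,375,-205,74,-2.22]]'; python3 -c "
from h import *
go(513.5,-183,330,185.8)"
```

```text
time_s: 1.65
tool_pos: [512.9, -182.9, 330.4]
eef_rot: [-0.696, -3.063, -0.0]
force: [0.1, -0.3, -0.2]
finger_gap: 85.3
t 1.65 pos [ 512.9 -182.9  330.4] yaw 154.41 tilt 0.03 q6 -0.14 F [ 0.1 -0.3 -0.2] gap 85.3
shift [-0.5  0.2  0.4] turn -0.548
```

```bash
python3 -m crank '[[1,0,0,0,-0.18],[1,0,0,0,-0.37],[1,0,0,0,-0.55],[1,0,0,0,-0.55]]'; python3 -c "
from h import *
go(513.5,-183,330,185.8)
print(np.round(get_state()['joint_positions'],3))
snap('wrist','w1.png')"
```

```text
time_s: 2.15
tool_pos: [513.0, -182.9, 330.5]
eef_rot: [0.151, -3.138, -0.0]
force: [0.0, 0.2, -0.2]
finger_gap: 85.5
t 2.15 pos [ 513.  -182.9  330.5] yaw -174.5 tilt 0.02 q6 -0.68 F [ 0.   0.2 -0.2] gap 85.5
shift [-0.5 -0.1  0.5] turn -0.005
[-0.583 -0.066 -0.21   1.428 -0.    -0.679]
```

View pics/w1.png

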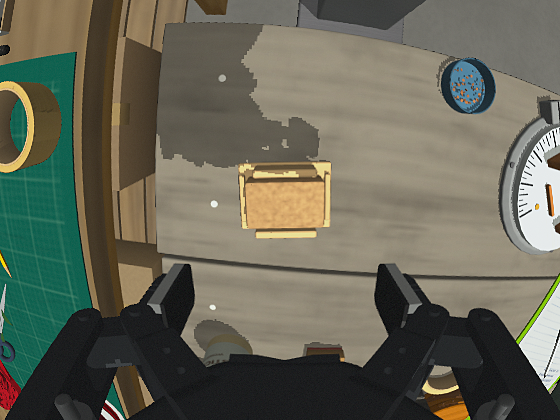

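```bash
python3 -c "
from h import *
crop('wrist','c3.png',(225,150,345,245),6)"
```

```text
(no output)
```

View pics/c3.png

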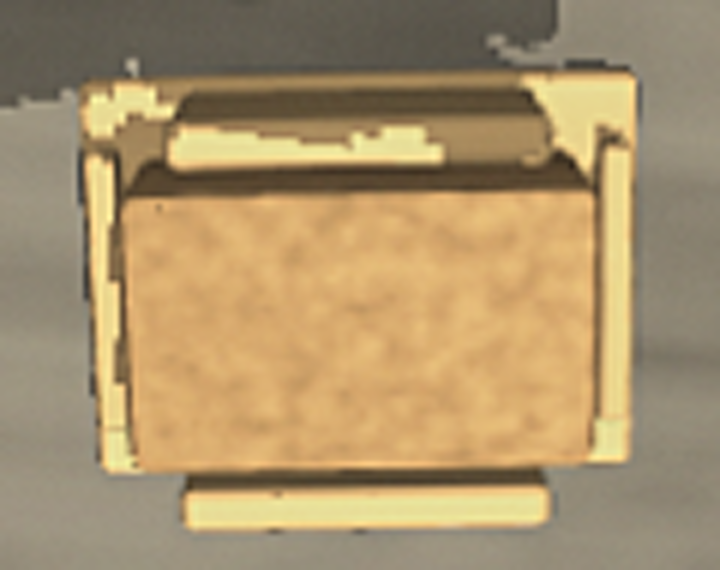

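```bash
python3 -c "
from h import *
b=np.array([p2w('wrist',225+u/6-.4,150+v/6-.4,36)[:2] for u,v in[(123,195),(592,192),(588,466),(140,470)]])
print(b.round(1),b.mean(0),[np.linalg.norm(b[i]-b[i-1]).round(1) for i in range(4)])
l=b[1]+b[2]-b[0]-b[3];print(np.degrees(np.arctan2(l[1],l[0])))
for e in (b[0]-b[1],b[3]-b[2],b[0]-b[3],b[1]-b[2]):print(np.degrees(np.arctan2(e[1],e[0])))
go(513.5,-183,330,185.8)
"
```

```text
[[ 497.  -217.5]
 [ 490.3 -152.7]
 [ 530.4 -148. ]
 [ 537.3 -212.5]] [ 513.75024426 -182.64695093] [np.float64(40.6), np.float64(65.1), np.float64(40.4), np.float64(64.8)]
95.95372313339388
-84.12885847829925
-83.96329248271324
-172.95180122529524
-173.39492160313296
t 2.2 pos [ 513.  -182.9  330.5] yaw -174.66 tilt 0.02 q6 -0.68 F [ 0.3 -0.1 -0.1] gap 85.6
shift [-0.5 -0.1  0.5] turn -0.008
```

```bash
python3 -m crank '[[1,-0.6,0,50,-0.01],[1,-0.6,0,100,-0.01],[1,-0.6,0,130,-0.01],[1,-0.6,0,150,-0.01],[1,-0.6,0,150,-0.01],[0.7,-0.6,0,150,-0.01],[0.5,-0.6,0,150,-0.01],[0.5,-0.6,0,150,-0.01],[0.5,-0.6,0,150,-0.01]]'; python3 -c "
from h import *
go(513.5,-183,181,185.8)
snap('wrist','w2.png')"
```

```text
time_s: 3.32
tool_pos: [514.3, -183.3, 182.2]
eef_rot: [-0.167, 3.135, -0.002]
force: [0.1, -0.1, 7.3]
finger_gap: 66.7
t 3.325 pos [ 514.3 -183.3  182.2] yaw -173.89 tilt 0.14 q6 -0.69 F [ 0.1 -0.1  7.3] gap 66.7
shift [0.7 0.4 1.2] turn 0.005
```

View pics/w2.png

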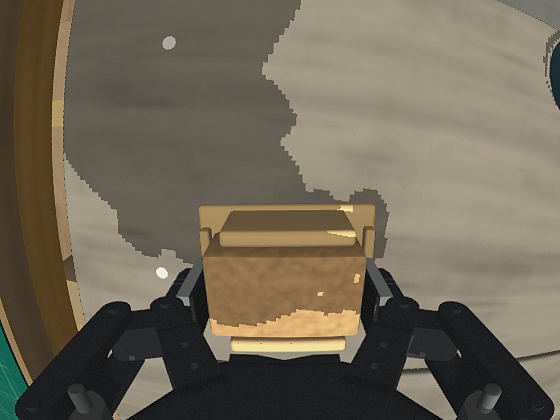

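The wrist picture shows the pads on both ends of the block (columns ~200 and ~365), inside the holder and above the lips. The gap of 66.7 mm matches the block's length. Lifting.

```bash
python3 -m crank '[[0.5,0,0,-10,0],[0.5,0,0,-30,0],[0.5,0,0,-60,0],[0.5,0,0,-80,0],[0.5,0,0,-80,0]]'; python3 -c "
from h import *
go(560,-50,262,186)
snap('wrist','w3.png');snap('side','s3.png')"
```

```text
time_s: 4.0
tool_pos: [514.2, -183.3, 262.6]
eef_rot: [-0.168, 3.135, -0.003]
force: [-0.3, 0.0, -1.1]
finger_gap: 67.0
t 4.0 pos [ 514.2 -183.3  262.6] yaw -173.86 tilt 0.19 q6 -0.69 F [-0.3  0.  -1.1] gap 67.0
shift [-59.8 127.7   0.4] turn 0.002
```

View pics/w3.png

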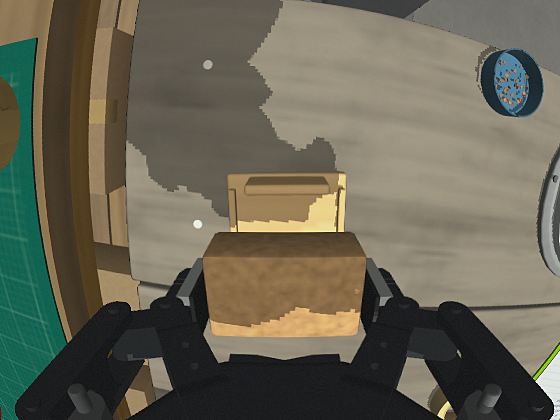

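View pics/s3.png

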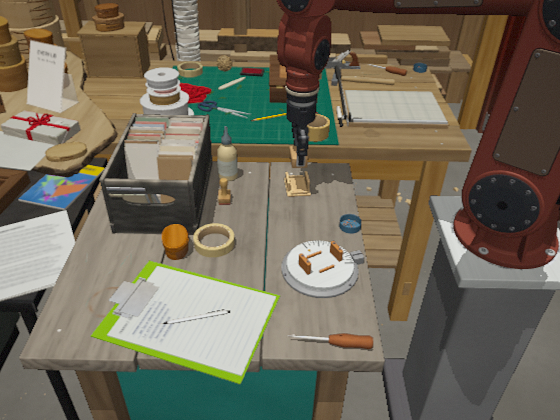

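```bash
python3 -m crank '[[0.5,-10,20,0,0.16],[0.5,-20,42,0,0.32],[0.5,-30,64,0,0.48],[0.5,-40,85,0,0.64],[0.5,-50,107,0,0.8],[0.5,-60,128,20,0.97],[0.5,-60,128,50,1.14],[0.5,-60,128,70,1.14],[0.5,-60,128,80,1.14],[0.5,-60,128,80,1.14]]'; python3 -c "
from h import *
go(560,-50,176.5,120.8)"
```

```text
time_s: 5.35
tool_pos: [559.3, -49.5, 180.1]
eef_rot: [-1.548, -2.732, 0.0]
force: [-0.1, 0.6, -1.1]
finger_gap: 67.2
t 5.35 pos [559.3 -49.5 180.1] yaw 120.92 tilt 0.06 q6 0.71 F [-0.1  0.6 -1.1] gap 67.2
shift [-0.8  0.3  3.6] turn 0.002
```

```bash
python3 -m crank '[[0.5,0,0,2,0],[0.5,0,0,4,0],[0.5,0,0,4,0]]'
```

```text
time_s: 5.72
tool_pos: [559.7, -49.3, 177.0]
eef_rot: [1.551, 2.732, 0.0]
force: [0.7, 0.1, -0.8]
finger_gap: 66.7
```

```bash
python3 -m crank '[[0.5,0,0,1,0],[0.5,0,0,2,0],[0.5,0,0,2,0]]'
```

```text
time_s: 6.1
tool_pos: [559.8, -49.2, 176.2]
eef_rot: [1.55, 2.731, -0.001]
force: [-5.9, 2.2, 13.0]
finger_gap: 66.8
```

Block is down on the stand (13 N). Releasing, rising, and turning a quarter.

```bash
python3 -m crank '[[1,0,0,0,0],[1,0,0,0,0],[1,0,0,-30,0],[1,0,0,-60,0],[1,0,0,-100,-0.18],[1,0,0,-140,-0.36],[1,0,0,-150,-0.54],[1,0,0,-150,-0.72],[1,0,0,-150,-0.9],[1,0,0,-150,-1.08],[1,0,0,-150,-1.26],[1,0,0,-150,-1.44]]';python3 -m crank '[[1,0,0,0,-0.13],[1,0,0,0,-0.13]]'; python3 -c "
from h import *
go(560,-50,180,210.8)
snap('wrist','w4.png');snap('top','t4.png');crop('wrist','c4.png',(200,140,360,260),5)
crop('top','c5.png',(140,210,320,320),4.4)"
```

```text
time_s: 7.6
tool_pos: [559.6, -49.3, 324.5]
eef_rot: [0.644, -3.075, -0.0]
force: [0.3, -0.5, -0.3]
finger_gap: 85.4
time_s: 7.85
tool_pos: [559.6, -49.2, 324.5]
eef_rot: [0.832, -3.029, -0.0]
force: [0.2, 0.6, 0.1]
finger_gap: 85.4
t 7.85 pos [559.6 -49.2 324.5] yaw -149.27 tilt 0.01 q6 -0.86 F [0.2 0.6 0.1] gap 85.4
shift [  0.   -0.9 144.5] turn -0.001
```

View pics/w4.png

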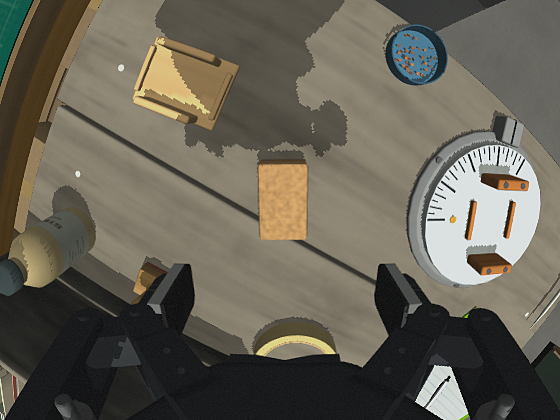

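View pics/c4.png

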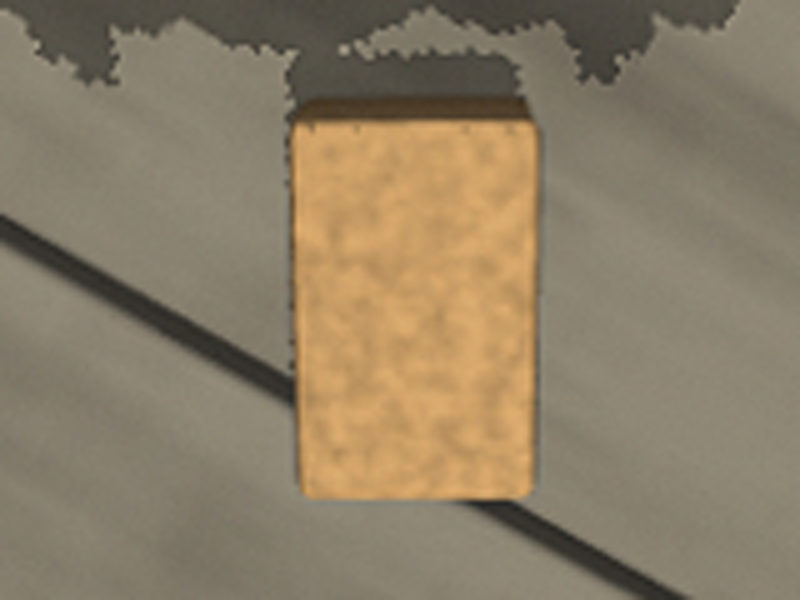

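View pics/c5.png

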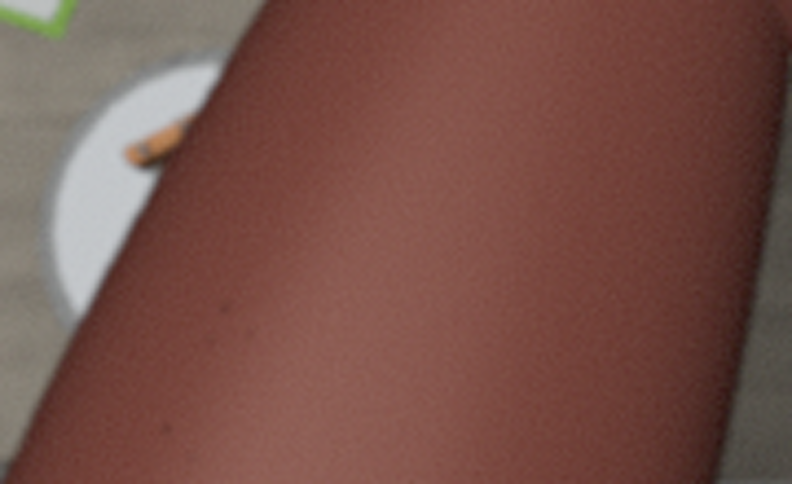

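```bash
python3 -c "
from h import *
b=np.array([p2w('wrist',200+u/5-.4,140+v/5-.4,30)[:2] for u,v in[(292,120),(540,120),(534,498),(300,498)]])
print(b.round(1),b.mean(0),[np.linalg.norm(b[i]-b[i-1]).round(1) for i in range(4)])
l=b[0]+b[1]-b[2]-b[3];print(np.degrees(np.arctan2(l[1],l[0])))
go(*b.mean(0),180,210.8)
crop('wrist','c6.png',(395,110,555,295),4)
"
```

```text
[[540.6 -85.2]
 [519.8 -50.2]
 [576.9 -16. ]
 [597.9 -51.2]] [558.7768929  -50.65945232] [np.float64(66.6), np.float64(40.7), np.float64(66.6), np.float64(41.0)]
-149.1951302477486
t 7.95 pos [559.6 -49.2 324.6] yaw -149.39 tilt 0.01 q6 -0.85 F [ 0.1  0.2 -0.1] gap 85.4
shift [  1.4  -0.9 144.6] turn -0.003
```

View pics/c6.png

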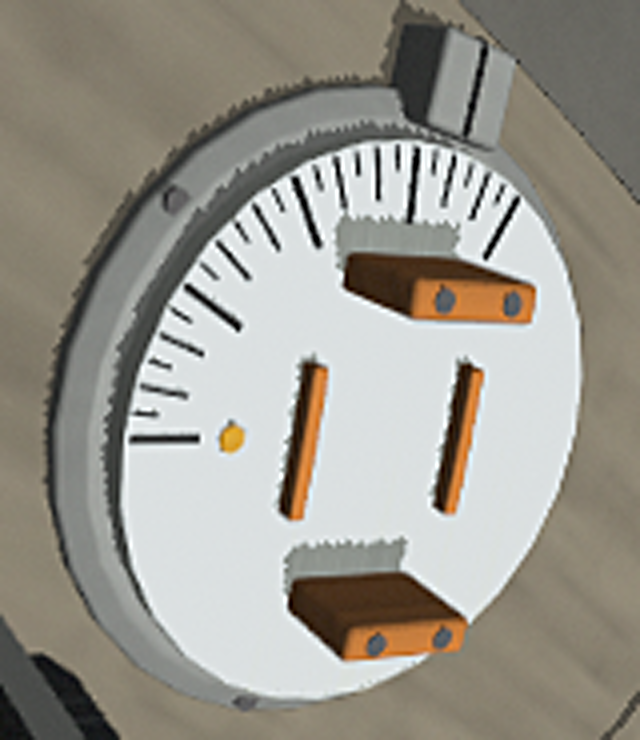

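```bash
python3 -m crank '[[1,0.7,-0.5,50,0],[1,0.7,-0.5,100,0],[1,0.7,-0.5,130,0],[1,0.7,-0.5,144,0],[1,0.7,-0.5,144,0],[0.6,0.7,-0.5,144,0],[0.2,0.7,-0.5,144,0],[0.2,0.7,-0.5,144,0],[0.2,0.7,-0.5,144,0],[0.2,0.7,-0.5,144,0]]'; python3 -c "
from h import *
go(559,-50.5,280,210.8)
snap('wrist','w5.png')"
```

```text
time_s: 9.2
tool_pos: [559.9, -50.2, 182.1]
eef_rot: [-0.833, 3.027, -0.002]
force: [-0.8, 0.5, 7.4]
finger_gap: 40.8
t 9.2 pos [559.9 -50.2 182.1] yaw -149.23 tilt 0.13 q6 -0.86 F [-0.8  0.5  7.4] gap 40.8
shift [  0.8   0.1 -97.9] turn -0.0
```

View pics/w5.png

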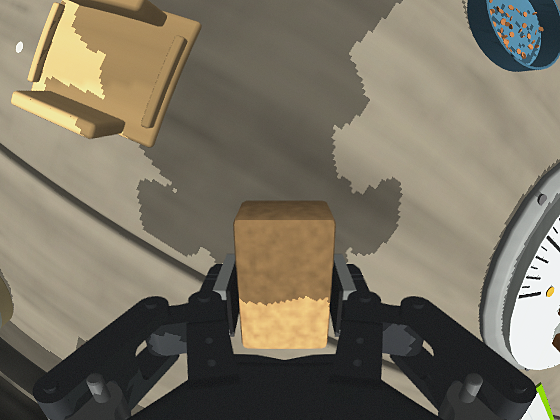

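```bash
python3 -m crank '[[0.2,0,0,-20,0],[0.2,0,0,-60,0],[0.2,0,0,-100,0],[0.2,0,0,-120,0],[0.2,0,0,-120,0]]'; python3 - <<'E'
from h import *
im=cams.get_image("wrist"); 
import pickle; 
# w4 calibration: rebuild pose from the stored picture is gone; use current camera offset
go(467,139,302,210.8)
d=snap("wrist","w6.png"); snap("top","t6.png")
crop("top","c7.png",(140,210,240,320),5.4)
E
```

```text
time_s: 9.88
tool_pos: [559.8, -50.2, 302.3]
eef_rot: [-0.833, 3.027, -0.003]
force: [0.2, -0.3, -1.4]
finger_gap: 40.8
t 9.925 pos [559.3 -50.  300.5] yaw -149.22 tilt 0.01 q6 -0.86 F [ 0.   0.5 -1.5] gap 40.8
shift [-17.5 209.6  -1.6] turn -0.0
```

View pics/w6.png

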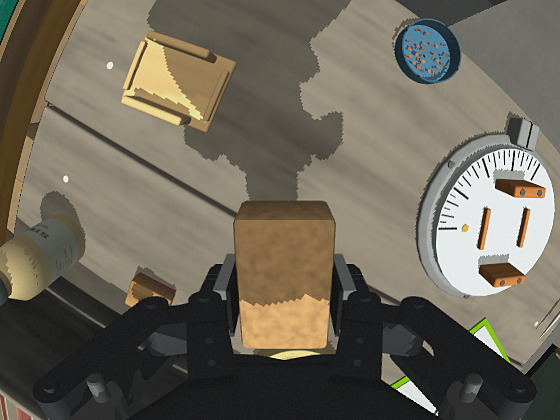

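View pics/c7.png

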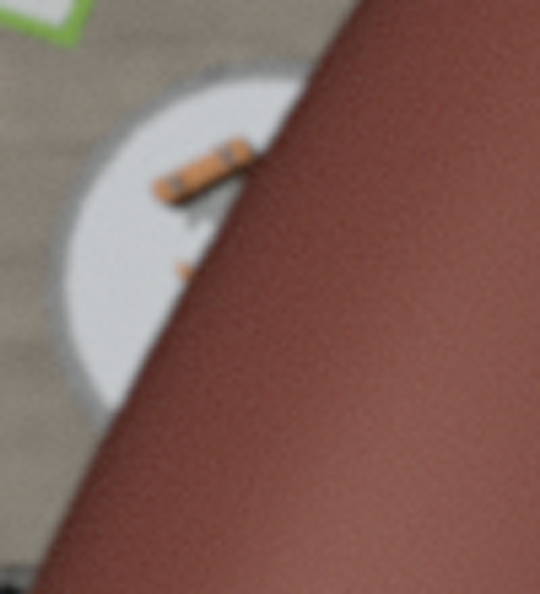

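```bash
python3 -m crank '[[0.2,-5,40,0,0],[0.2,-10,80,0,0],[0.2,-17,110,0,0],[0.2,-17,110,0,0],[0.2,-17,110,0,0]]'; python3 - <<'E'
from h import *
d=snap("wrist","w7.png")
go(467,139,302,210.8)
crop("wrist","c8.png",(330,100,530,310),2.8)
E
```

```text
time_s: 10.65
tool_pos: [517.4, 52.9, 299.6]
eef_rot: [0.834, -3.028, -0.0]
force: [-0.7, -0.6, -1.1]
finger_gap: 40.6
t 10.7 pos [517.6  52.6 299.9] yaw -149.25 tilt 0.06 q6 -0.69 F [-1.  -0.2 -0.3] gap 40.8
shift [ -0.7 100.1  -2.1] turn -0.001
```

View pics/w7.png

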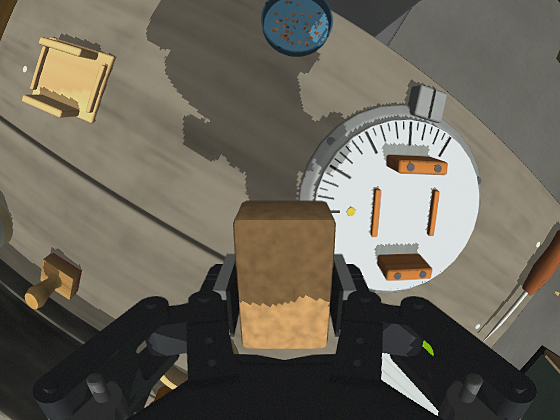

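View pics/c8.png

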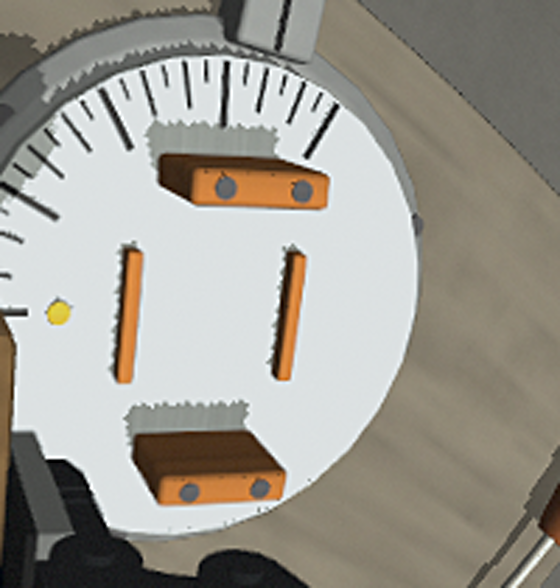

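```bash
python3 - <<'E'
from h import *
f=lambda u,v,z:p2w("wrist",330+u/2.8-.3,100+v/2.8-.3,z)[:2]
a=[f(225,187,54),f(302,190,54)];b=[f(189,492,54),f(260,488,54)]
s1,s2=np.mean(a,0),np.mean(b,0);d=s1-s2
print("stops",s1,s2,(s1+s2)/2,np.linalg.norm(d),np.degrees(np.arctan2(*d[::-1])))
for e in(a[1]-a[0],b[1]-b[0]):print("stud ang",np.degrees(np.arctan2(*e[::-1])))
L=[f(134,250,29),f(125,380,29)];R=[f(297,255,29),f(285,378,29)]
for e in(L[0]-L[1],R[0]-R[1]):print("rail ang",np.degrees(np.arctan2(*e[::-1])),np.linalg.norm(e))
print("rails c",np.mean(L+R,0))
E
```

```text
stops [430.11447933 117.39840407] [503.6001068  160.99574998] [466.85729306 139.19707702] 85.44510527382202 -149.32031099515385
stud ang 120.8849484613226
stud ang 120.87787785925752
rail ang -148.32032461851372 38.75147231283721
rail ang -147.00126160316313 38.49036370800013
rails c [466.61013716 138.37932314]
```

```bash
python3 -m crank '[[0.2,0,40,0,0],[0.2,-1,80,0,0],[0.2,-1.2,100,0,0],[0.2,-1.2,100,20,0],[0.2,-1.2,100,35,0],[0.2,-1.2,100,35,0],[0.2,-1.2,100,35,0]]'; python3 - <<'E'
from h import *
go(466.8,139,204,210.7)
d=snap("wrist","w8.png");snap("side","s8.png");crop("side","c9.png",(260,210,390,310),6)
E
```

```text
time_s: 11.58
tool_pos: [467.7, 139.3, 266.1]
eef_rot: [-0.833, 3.029, -0.0]
force: [0.3, -0.0, -0.1]
finger_gap: 41.0
t 11.575 pos [467.7 139.3 266.1] yaw -149.26 tilt 0.02 q6 -0.52 F [ 0.3 -0.  -0.1] gap 41.0
shift [ 1.   0.2 62.1] turn 0.001
```

View pics/w8.png

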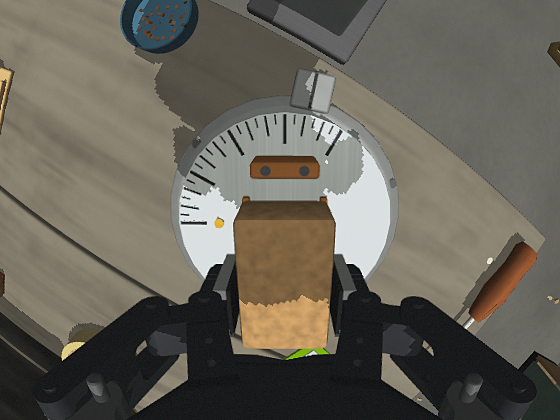

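View pics/c9.png

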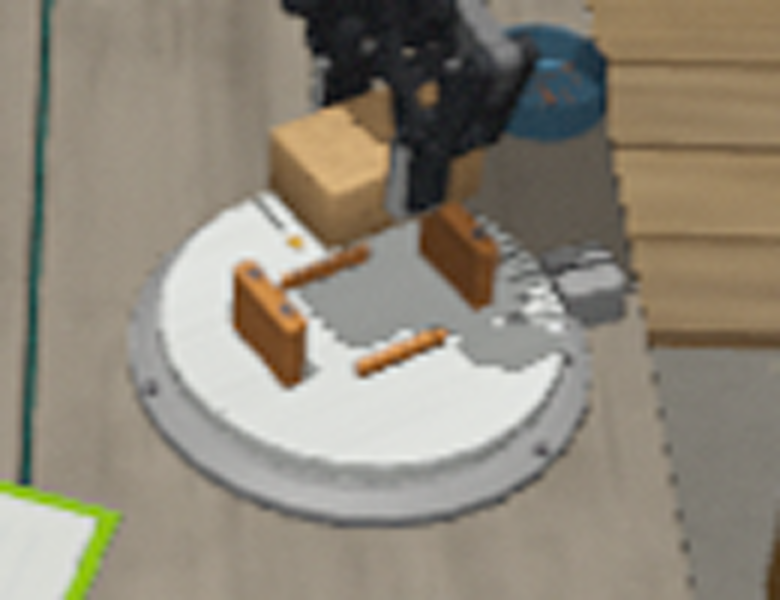

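```bash
python3 -m crank '[[0.2,0,0,15,0],[0.2,0,0,30,0],[0.2,0,0,42,0],[0.2,0,0,50,0],[0.2,0,0,50,0]]'; python3 - <<'E'
from h import *
go(467.5,139.4,204,210.7)
d=snap("wrist","w9.png");snap("side","s9.png");crop("side","c10.png",(260,210,390,310),6)
E
```

```text
time_s: 12.3
tool_pos: [467.1, 139.7, 214.9]
eef_rot: [0.833, -3.028, -0.0]
force: [0.3, 0.6, -0.6]
finger_gap: 40.6
t 12.3 pos [467.1 139.7 214.9] yaw -149.22 tilt 0.07 q6 -0.52 F [ 0.3  0.6 -0.6] gap 40.6
shift [-0.2 -0.5 10.9] turn 0.001
```

View pics/w9.png

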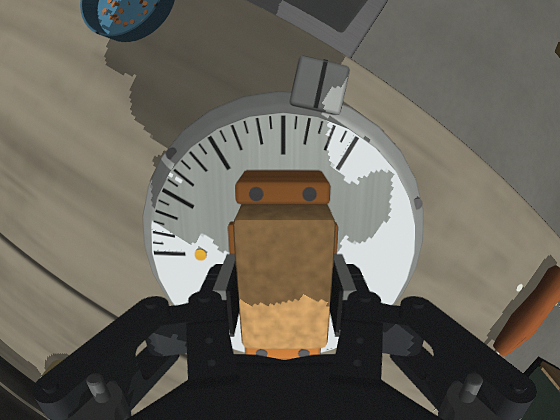

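View pics/c10.png

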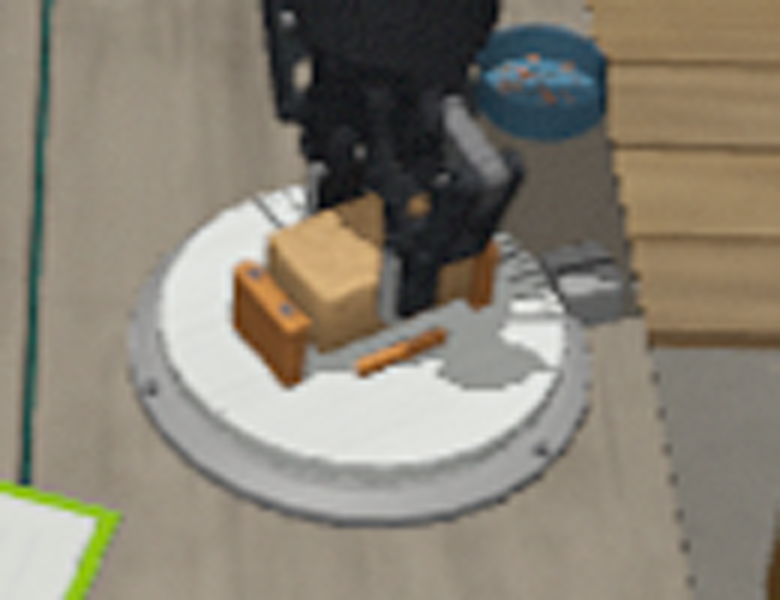

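Block is between the stops and centred over the rails. Lowering the rest by feel.

```bash
python3 -m crank '[[0.2,0,-0.4,4,0],[0.2,0,-0.4,7,0],[0.2,0,-0.4,9,0],[0.2,0,-0.4,9,0]]'; python3 -m crank '[[0.2,0,0,1,0],[0.2,0,0,2,0],[0.2,0,0,2,0]]'
```

```text
time_s: 12.9
tool_pos: [467.5, 139.4, 206.5]
eef_rot: [0.834, -3.029, 0.0]
force: [0.1, 0.6, -0.3]
finger_gap: 40.8
time_s: 13.28
tool_pos: [467.6, 139.4, 204.7]
eef_rot: [0.834, -3.029, 0.0]
force: [0.2, 0.3, -0.3]
finger_gap: 41.0
```

```bash
python3 -m crank '[[0.2,0,0,1,0],[0.2,0,0,1,0]]'; python3 -m crank '[[0.2,0,0,1,0],[0.2,0,0,1,0]]'
```

```text
time_s: 13.52
tool_pos: [467.7, 139.4, 204.1]
eef_rot: [-0.834, 3.029, -0.0]
force: [-2.6, -0.9, 4.8]
finger_gap: 40.8
time_s: 13.78
tool_pos: [467.7, 139.4, 204.0]
eef_rot: [-0.834, 3.029, -0.001]
force: [-7.9, -1.6, 15.8]
finger_gap: 40.6
```

```bash
python3 -m crank '[[0.2,0,0,-1,0.05],[0.2,0,0,-1,0.15],[0.2,0,0,-1,0.25],[0.2,0,0,-1,0.35],[0.2,0,0,-1,0.45],[0.2,0,0,-1,0.55],[0.2,0,0,-1,0.65],[0.2,0,0,-1,0.75],[0.2,0,0,-1,0.85],[0.2,0,0,-1,0.95],[0.2,0,0,-1,1.0],[0.2,0,0,-1,1.0]]'; python3 - <<'E'
from h import *
go(467.5,139.4,204,150)
d=snap("wrist","w10.png");crop("wrist","c11.png",(140,40,400,240),3)
E
```

```text
time_s: 15.28
tool_pos: [467.9, 139.4, 204.1]
eef_rot: [0.72, 3.057, 0.001]
force: [-0.0, 0.7, 3.0]
finger_gap: 40.5
t 15.275 pos [467.9 139.4 204.1] yaw 153.51 tilt 0.06 q6 0.48 F [-0.   0.7  3. ] gap 40.5
shift [ 0.4 -0.2  0.1] turn 0.061
```

View pics/w10.png

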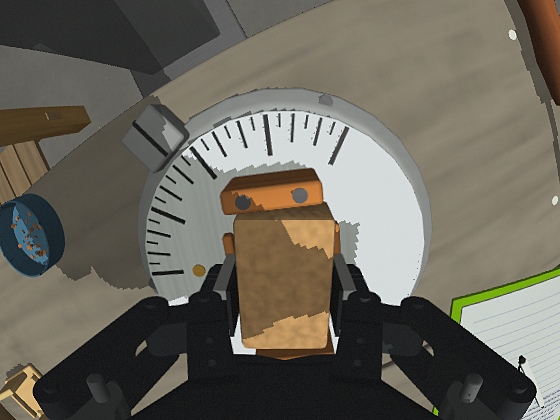

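View pics/c11.png

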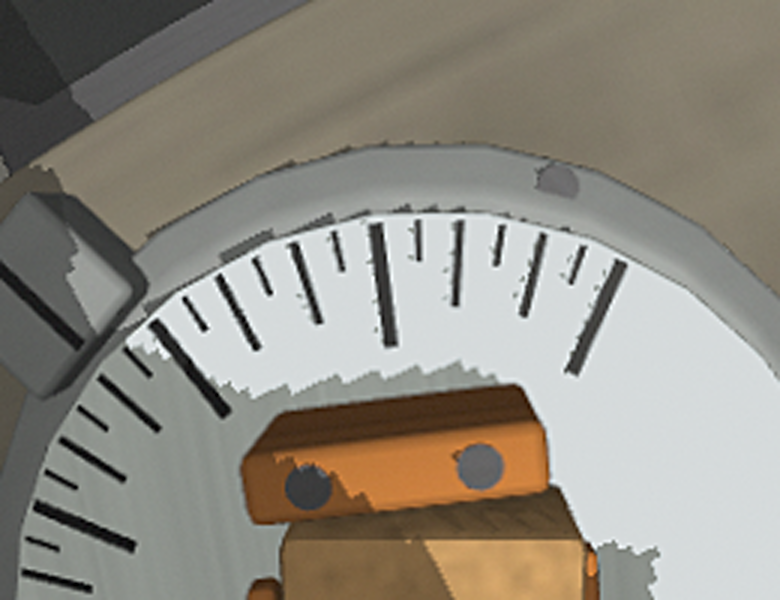

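```bash
cat >> h.py <<'E'
def scale(n,x0,y0,k,idx,marks,c=(466.8,139)):
    f=lambda p:p2w(n,x0+p[0]/k-.3,y0+p[1]/k-.3,22)[:2]-np.array(c)
    a=lambda q:np.degrees(np.arctan2(q[1],q[0]))
    ai=a(f(idx)); print("index",f(idx),np.linalg.norm(f(idx)),ai)
    for v,p in marks: q=f(p);print(v,np.linalg.norm(q).round(1),"reading",round(float((v+(ai-a(q))*1+180)%360-180),1),round(float(v-(ai-a(q))),1))
E
python3 - <<'E'
from h import *
scale("wrist",140,40,3,(83,348),[(120,(622,264)),(90,(376,225)),(60,(155,322)),(50,(101,378)),(30,(36,507)),(40,(62,440))])
E
```

```text
index [-75.1181015  -26.26232167] 79.5766216406925 -160.7296711715195
120 74.1 reading -170.8 410.8
90 74.2 reading 129.0 411.0
60 74.0 reading 69.0 51.0
50 74.0 reading 48.7 51.3
30 74.0 reading 8.4 51.6
40 74.0 reading 28.7 51.3
```

The scale reads about 51 degrees (the index line's extension falls just short of the 50 mark in the crop), so another 11 degrees are needed.

```bash
python3 -m crank '[[0.2,0,0,0,0.06],[0.2,0,0,0,0.12],[0.2,0,0,0,0.17],[0.2,0,0,0,0.197],[0.2,0,0,0,0.197],[0.2,0,0,0,0.197]]'; python3 - <<'E'
from h import *
go(467.5,139.4,204,142)
d=snap("wrist","w11.png");crop("wrist","c12.png",(110,60,330,260),3)
E
```

```text
time_s: 16.08
tool_pos: [467.9, 139.4, 204.1]
eef_rot: [1.016, 2.972, 0.001]
force: [0.1, 1.8, 5.7]
finger_gap: 41.2
t 16.075 pos [467.9 139.4 204.1] yaw 142.25 tilt 0.06 q6 0.68 F [0.1 1.8 5.7] gap 41.2
shift [ 0.3 -0.3  0.1] turn 0.004
```

View pics/c12.png

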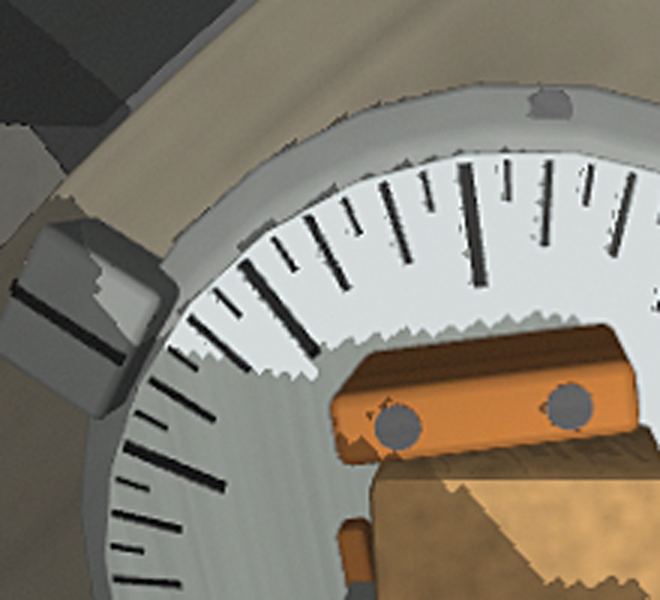

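```bash
python3 - <<'E'
from h import *
scale("wrist",110,60,3,(124,361),[(90,(465,165)),(60,(243,263)),(50,(190,319)),(40,(151,380)),(30,(125,447)),(10,(113,580))])
E
```

```text
index [-75.43281879 -26.29628553] 79.88494715836512 -160.7811709468311
90 74.2 reading 140.1 399.9
60 74.1 reading 79.9 400.1
50 74.1 reading 59.7 40.3
40 74.1 reading 39.8 40.2
30 74.2 reading 19.5 40.5
10 74.7 reading -20.6 40.6
```

Reading 40.2 to 40.6 degrees. Releasing.

```bash
python3 -m crank '[[0.5,0,0,0,0],[0.8,0,0,0,0],[0.8,0,0,0,0],[0.8,0,0,-10,0],[0.9,0,0,-40,0],[1,0,0,-90,0],[1,0,0,-140,0],[1,0,0,-140,0]]'; python3 - <<'E'
from h import *
go(467.5,139.4,204,142)
d=snap("wrist","w12.png");crop("wrist","c13.png",(150,60,400,260),3)
snap("side","s12.png");crop("side","c14.png",(260,210,390,310),6)
E
```

```text
time_s: 17.12
tool_pos: [468.7, 139.4, 348.7]
eef_rot: [1.015, 2.965, 0.004]
force: [0.1, 0.0, -0.3]
finger_gap: 85.2
t 17.125 pos [468.7 139.4 348.7] yaw 142.2 tilt 0.43 q6 0.68 F [ 0.1  0.  -0.3] gap 85.2
shift [  1.8  -1.4 144.7] turn 0.003
```

View pics/w12.png

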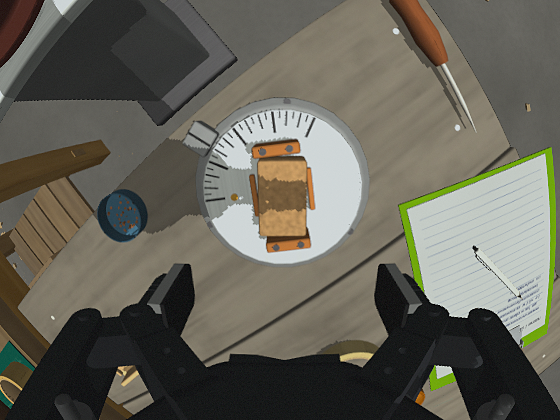

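View pics/c13.png

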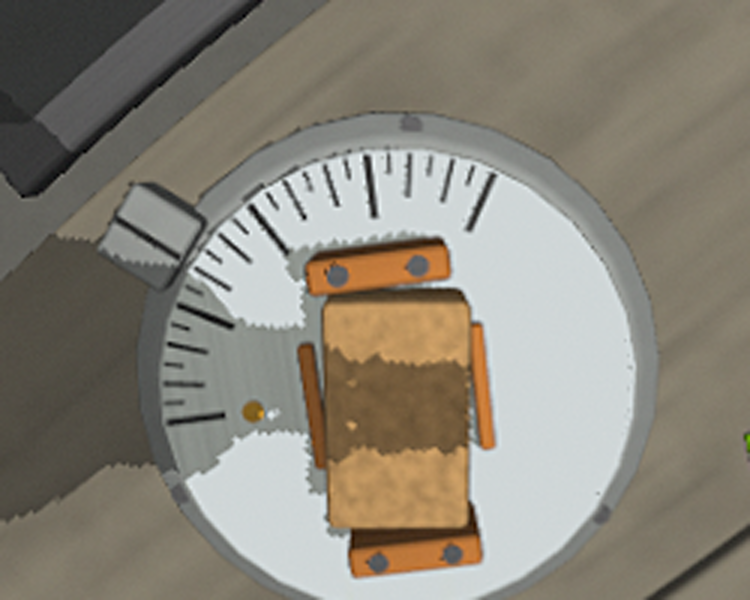

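View pics/c14.png

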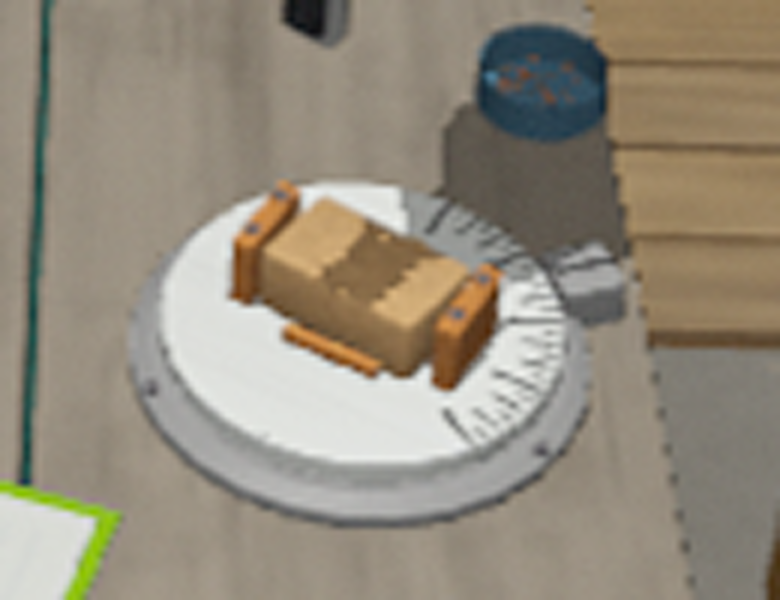

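```bash
python3 - <<'E'
from h import *
scale("wrist",150,60,3,(180,259),[(120,(492,174)),(90,(369,156)),(60,(251,208)),(30,(179,306)),(0,(168,423))])
f=lambda u,v,z:p2w("wrist",150+u/3-.3,60+v/3-.3,z)[:2]
b=np.array([f(u,v,52) for u,v in[(325,305),(469,304),(470,527),(328,528)]])
print(b.mean(0),[np.linalg.norm(b[i]-b[i-1]).round(1) for i in range(4)])
l=b[0]+b[1]-b[2]-b[3];A=np.degrees(np.arctan2(l[1],l[0]))
s1=(f(338,275,54)+f(418,266,54))/2;s2=(f(377,562,54)+f(453,553,54))/2;d=s1-s2;B=np.degrees(np.arctan2(d[1],d[0]))
print("nest",(s1+s2)/2,np.linalg.norm(d),"block ang",A,"nest ang",B)
E
```

```text
index [-75.09808264 -26.39183312] 79.60057080269948 -160.63691747059104
120 73.9 reading -160.2 400.2
90 74.0 reading 140.7 399.3
60 73.2 reading 80.0 400.0
30 73.6 reading 19.9 40.1
0 74.2 reading -40.1 40.1
[467.06110684 139.07582088] [np.float64(65.8), np.float64(39.6), np.float64(65.8), np.float64(41.7)]
nest [466.55834904 139.17587763] 84.75706204243923 block ang 142.60514851222246 nest ang 149.1779624985109
```

```bash
python3 -c "
from plant import ctrl; print(ctrl.job_done())"
```

```text
the job is handed in; nothing more can be done
None
```

I lifted the cork block out of its holder by its ends and set it down on the stand. I then regripped it by its long sides and lowered it into the nest until the wrist force showed it on the floor. With the block still gripped I turned the disc from about 101° to 40°, let go and rose clear. The job was handed in at about 17 s and reported no verdict.

Last checks, from the wrist camera after letting go:

| Check | Measured | Limit |
|---|---|---|
| Scale reading | about 40° (39.3° to 40.2° over five marks) | 37° to 43° |
| Block centre to nest axis | about 0.5 mm | 6 mm |
| Block skew to the nest, from the play | about 6.6° (0.115 rad) | 0.2 rad |
| Tool force | about zero, gripper well above the jig | touching nothing |

- **Seating height:** I did not measure this after the release. Contact came at exactly the tool height predicted for a fully seated block, and the side view shows it lying flat between the stops.
- **Bystanders:** nothing touched the tin, stamp, glue or tape as far as I saw, but I did not measure their positions again at the end.
- **Disagreement:** before I turned the disc, the rails' angle in one wrist picture came out 1 to 2° off the stops' angle. I used the stops, which matched the top camera.

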